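Fetch the pin tin from under the desk riser with a reacher

TASK

The small round metal tin has ended up under the clear desk riser. Take the reacher by its handle, slide its open jaws around the tin, squeeze the trigger so that the jaws close on the tin while it is still under the riser, and draw it all the way out onto the open desk in front of the riser still in the jaws; then let go, leaving the tin standing and the reacher lying flat on the desk. Do not touch the tin with the robot's fingers, and leave the eraser under the riser where it lies.

Things in the scene. Friction and masses are not known exactly. Their poses are not given: they have to be found in the camera images.
- reacher: Loose pick-up reacher lying flat on its handle on the desk, 355 mm long, 0.27 kg, slides easily. Origin: on the desk under the grip's centre; x along the aluminium shaft to the jaws, z up. Fixed grey grip on the -y side (y -26 to -4 mm, x -80 to 45, 48 mm tall), black trigger plate on the +y side. In front, a grey cross-piece 76 mm wide, 34 tall (x 45 to 71) is a finger guard.
- trigger (a joint): Trigger travel (m): 0 = sprung out, jaws open; grows as the plate is pressed in -y, to 0.020 = jaws shut, empty; about 0.014 on the tin. Spring 3 N at 0, 6 N at 0.020. The sprung-out plate's outer face is at reacher y = +26 mm; x -35 to 35, 9 to 47 mm high. Each mm narrows the jaws 3 to 3.5 mm; 5 or 6 mm is a hold firm enough to steer by sliding.
- grip (a point): Centre of the reacher's grip, 30 mm above the desk on the reacher's line y = 0: pinch here from above, across the reacher's y, fixed grip and trigger plate together (52 mm wide sprung out, 32 mm fully pressed).
- bite (a point): Point between the reacher's jaws, 250 mm ahead of the grip and 16 mm up, where the gripped thing's centre belongs. Two black jaws, 5 to 27 mm above the desk, close evenly from both sides towards the line y = 0; their hooked tips reach 25 mm beyond this point. Open: 72 mm free between the tips, 100 mm wide outside.
- tin: Round lidded aluminium tin, 36 mm diameter, 30 mm tall, 45 g, loose, standing on the desk under the riser, about 55 mm in from its front edge. Origin: centre of its underside, z up.
- riser: Clear plastic desk riser, fixed: a board 400 mm (its x) by 220 mm (its y), 6 mm thick, top at 66 mm, on a 6 mm wall under each x end, so the gap below is 388 mm wide, 60 mm high and open towards -y and +y. Origin: on the desk under the board's centre. Its front edge, from which the reacher enters, is at its y = -110 mm; +y points into the gap. A snow globe stands on its rear half.
- eraser: White bar eraser in a paper sleeve, 22 x 55 x 14 mm, loose, lying under the riser about 130 mm to one side of the tin (either side). Origin: centre of its underside. To be left alone.

How it is judged (in metres and radians):
On the way, in this order (a step that is already met when the one before it is completed fails the run):
1. the jaws are squeezed on the tin while it is still under the riser (value of joint trigger above 0.008 m and contact force between reacher and tin above 1.5 N and y of tin in the frame of riser above -0.105 m), for 0.2 s.
2. the tin is drawn out past the riser's front edge in the squeezed jaws (value of joint trigger above 0.008 m and contact force between reacher and tin above 1 N and y of tin in the frame of riser below -0.125 m), for 0.1 s.
At the end, for the whole second after the job is handed in: The tin stands upright (within 10 degrees) and still on the desk, its centre at least 15 mm in front of the riser's front edge; the reacher lies flat (within 10 degrees) and still on the desk with its trigger let go (under 4 mm of travel); the eraser is within 20 mm of where it lay (y of tin in the frame of riser below -0.125 m and height (world z) of tin below 0.008 m and angle between each of tin, reacher's own z axis and vertical below 0.17 rad and linear speed of each of tin, reacher below 0.02 m/s and value of joint trigger below 0.004 m and height (world z) of reacher below 0.012 m and distance of eraser from where it was at the start of the episode below 0.02 m); the robot touches nothing.
It fails at once if the robot's fingers or arm touch the tin (contact force between any of the fingers, the arm and tin above 0.3 N).
It fails at once if the eraser is pushed more than 20 mm (distance of eraser from where it was at the start of the episode above 0.02 m).
It also fails if it takes over 38 s, if anything falls off the work surface, if the arm or the gripper's body presses on something with over 40 N, if the wrist force passes 120 N, or if a joint passes its speed limit or range.

ROBOT

A 6-joint arm with a two-finger parallel gripper is mounted at the origin on the work surface. World frame = base frame: x ahead of the robot, y to its left, z up, the work surface at z = 0. Lengths are in mm, angles in rad, forces in N, time in s.
With the tool pointing down it reaches from about 350 to 875 mm from the base axis. Payload 4.2 kg.
Tool frame: the origin (TCP) lies midway between the tips of the shut fingers; the grasp point (between the pads) lies 19 mm behind it; z points along the fingers, y is the line along which they close (so a half turn about z gives the same grasp; the last joint's range is limited). The gripper opens to 85 mm and grips with 20 to 120 N. Pads are 22 mm wide; open, the fingers measure 114 mm over their backs; the gripper's body (76 mm by 85 mm) begins 54 mm behind the grasp point. The pads swing forward as they close: fully open they stand 13 mm farther back than shut.
Start: joints at [1.441, 0.385, 0.008, 0, -1.194, -0.259], TCP at [236.891, 578.344, 231.312] pointing down, gripper open.
Joint ranges: [-3.14, 3.14], [-1.21, 2.06], [-1.07, 1.41], [-3.16, 2.05], [-2.99, -0.16], [-3.1, 3.1]. Speed limits (rad/s): [2.79, 2.79, 3.14, 3.14, 3.14, 3.14].

INTERFACE

Orientations are given as a unit quaternion [x, y, z, w].
In Python, from bench import arm gives the robot as it stands.
- The arm moves only by the tool send_rows, never from a script. Its argument "targets" is a list of rows, each an object of numbers: "gripper": the gripper command: -1 is fully open, 1 is shut, values between are in proportion; "x", "y", "z": the shift along the tool's x, y, z in cm; "ax", "ay", "az": the turn, a rotation vector about the tool's x, y, z in degrees. A call has 1 to 5 rows; each row shifts and turns the commanded pose from where the row before left it, along the tool's axes as they then stand; what a row does not reach is not made up. A row lasts 1/12 s, in which the tool goes at most 41.7 mm and 7.16 degrees, less where a joint would pass 70% of its speed; a pose out of reach is approached as far as the arm can. A call is refused whole if a number of a shift passes 4.17 or a number of a turn 7.16, either way. A call with a gripper value outside its range is refused whole. The fingers move at their own pace and stop on an object; the grip force is fixed at half the most. Time passes only in rows, so rows that do not move let the fingers close. It gives the time, the measured TCP pose, the force, the opening and the grip force at its end, in the units of the state.
- arm.read_state(): the state, without advancing time (a new reading comes with each control period).
- arm.get_image(name): name is "scene" or "side" or "wrist"; returns (picture, depth): 420x560x3 uint8, red, green, blue; 420x560 float32, mm along the optical axis (not along the pixel's ray), 0 where there is no reading.
- arm.camera_model(name): a dict with "fx", "fy", "cx", "cy" (pixels), "cam_to_world" (4x4, takes a point from camera to world coordinates). Camera axes: x right, y down, z forward; pixel columns grow to the right and rows downward; lengths in mm; the calibration is good to about 2 mm. A picture is of the moment at which its call begins: read the wrist's pose just before it. camera_model takes no time and is no camera call; for the wrist camera it gives the pose at the moment of the call.
- arm.job_done(): hands the job in; it is judged then, once.
Trained networks look in the newest picture that a camera, given by its name, has taken for a name from the list of things; names that differ only in an ending like _2 or _b are one class to them, and where a whole thing is asked for, a point or a joint stands for the part that bears it (a point fixed in the world has none). Each returns a list of dicts, best first, with "score" (0 to 1); they miss things now and then, are a little off and sometimes report something else, mostly with a low value. They report only what shows in the picture. A call takes as long as a camera call.
- arm.boxes_of(camera, thing): "rect" ([left, top, width, height] in pixels, round what is visible of it).
The state is a dict: "clock": time; "joints": joint angles; "joint_vel": joint speeds; "joint_efforts": joint torques, N m; "position": TCP position; "ee_rot": TCP orientation; "contact_force": force on the tool from outside, world axes, zero at the start; "wrist_torque": the same for the moment, N m; "gripper_width": finger opening in mm; "grasp_force": force on a finger pad.
Only numpy, scipy, OpenCV 4.12 (cv2) and the standard library are available. Lean on these libraries where they do the work, as an engineer would, in place of code of your own. Each camera call takes 0.05 s, during which the arm holds its last target. There are 200 camera calls.

## Working session

There is one attempt and no reset: what is moved stays moved. The work goes in short steps, Python scripts to look and compute and a tool call to move; the robot and the scene stay as the last step left them, time stands still between calls to the robot, and variables do not carry over. Pictures are saved under pics/ and viewed, at most 10 in all, crops included, and the job is handed in when it is done.

Besides the shell and the picture viewer there is one more tool, called after "Emit:" as a command line: name --argument value ..., lists and objects as JSON in quotes. send_rows: Moves the arm, as the interface text tells. Its arguments: {"type":"object","properties":{"targets":{"type":"array"}},"required":["targets"]}

```bash
mkdir -p pics; ls
python3 - <<'E'
from bench import arm
import cv2, numpy as np
s=arm.read_state(); print(s)
for c in ["scene","side"]:
    p,d=arm.get_image(c); cv2.imwrite(f"pics/{c}0.png",cv2.cvtColor(p,cv2.COLOR_RGB2BGR)); np.save(f"pics/{c}0_d.npy",d)
    m=arm.camera_model(c); print(c,m)
    for t in ["reacher","trigger","tin","riser","eraser"]:
        print(t,arm.boxes_of(c,t)[:2])
E
```

```text
pics
{'clock': 0.0, 'joints': array([ 1.44059825e+00,  3.85537278e-01,  6.61876761e-03, -4.89232227e-04,
       -1.19401295e+00, -2.58611113e-01]), 'joint_vel': array([ 5.87691629e-04, -2.19362617e-04,  2.01553565e-03, -2.28812721e-04,
       -1.67881222e-03,  5.44795717e-05]), 'joint_efforts': array([-5.43332699e-04, -3.92287731e+01,  1.88401973e+01,  4.18617100e+00,
       -4.64837343e-03, -9.05699835e-07]), 'position': array([236.68536679, 577.81128956, 230.23191786]), 'ee_rot': array([ 9.81144843e-01, -1.93270809e-01, -1.58394731e-04,  1.07995386e-03]), 'contact_force': array([ 0.21887147, -0.34887617,  0.48598215]), 'wrist_torque': array([0.03992917, 0.05168603, 0.04708698]), 'grasp_force': 0.0, 'gripper_width': 85.73486757205194}
scene {'fx': 465.64655777275624, 'fy': 465.64655777275624, 'cx': 286.23220652415694, 'cy': 215.81077595919552, 'cam_to_world': array([[ 7.20432307e-02,  7.88569243e-01, -6.10711325e-01,
         1.16181505e+03],
       [ 9.97372134e-01, -5.22579952e-02,  5.01789663e-02,
        -1.25973004e+02],
       [ 7.65504001e-03, -6.12721512e-01, -7.90261823e-01
[... 389 characters left out ...]
50735624528, 'cy': 208.01852307407825, 'cam_to_world': array([[ 8.66440024e-01, -3.39059890e-01,  3.66497033e-01,
         2.26250871e+02],
       [-4.99125277e-01, -5.69870448e-01,  6.52779925e-01,
        -6.04406685e+02],
       [-1.24756612e-02, -7.48522587e-01, -6.62991926e-01,
         6.03900660e+02],
       [ 0.00000000e+00,  0.00000000e+00,  0.00000000e+00,
         1.00000000e+00]])}
reacher [{'rect': [233.5, 201.2, 180.3, 178.6], 'score': 0.8}]
trigger [{'rect': [327.2, 302.2, 45.5, 56.3], 'score': 0.59}]
tin [{'rect': [173.8, 185.8, 19.5, 17.2], 'score': 0.48}]
riser [{'rect': [90.1, 95.1, 231.1, 137.8], 'score': 0.73}]
eraser [{'rect': [237.4, 171.2, 16.9, 14.3], 'score': 0.65}]
```

Run:
```python
import cv2
a=cv2.imread("pics/scene0.png")[100:310,120:480]; cv2.imwrite("pics/sc.png",cv2.resize(a,None,fx=2.2,fy=2.2,interpolation=cv2.INTER_CUBIC))
a=cv2.imread("pics/side0.png")[80:390,70:430]; cv2.imwrite("pics/si.png",cv2.resize(a,None,fx=1.9,fy=1.9,interpolation=cv2.INTER_CUBIC))
```

```text
(no output)
```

View pics/sc.png

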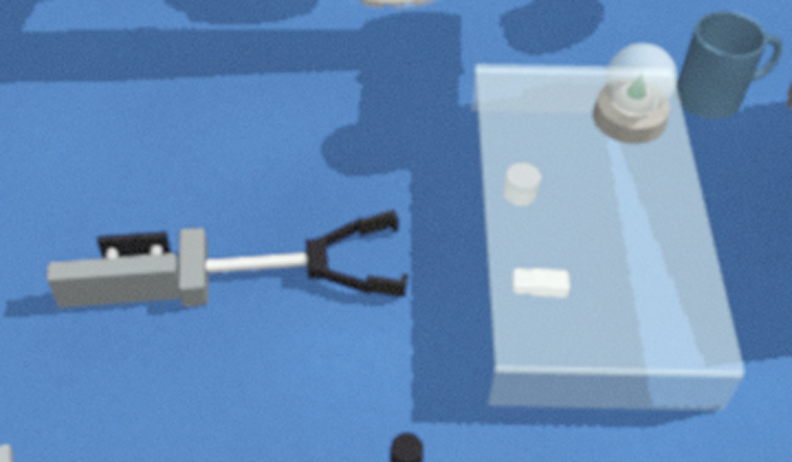

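View pics/si.png

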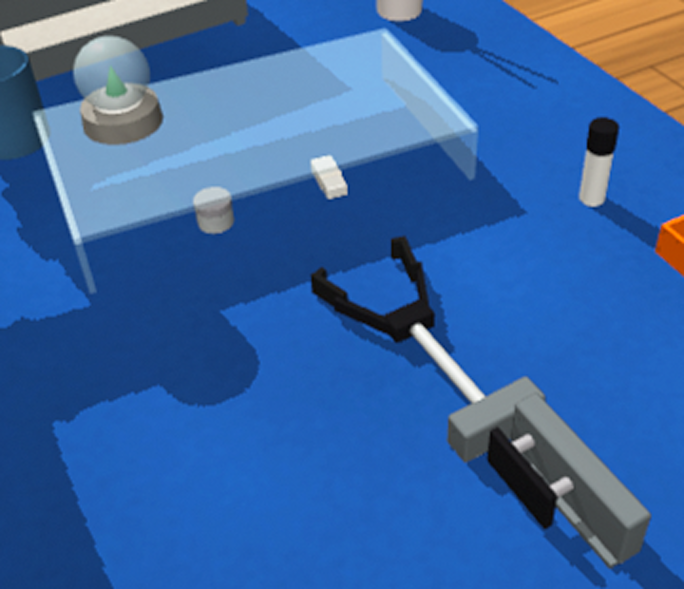

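The scene view shows the reacher at left (grip about 145–200, 215–238 px; jaws about 300, 195–232 px), with the riser at right, the tin near (357, 183) and the eraser near (366, 228). The side view agrees: tin about (183, 192), eraser about (243, 173). I'll convert these to metric positions next.

```bash
cat > h.py <<'E'
import numpy as np, cv2
from bench import arm
def ray(c,u,v,z):
    m=arm.camera_model(c);T=m["cam_to_world"]
    d=T[:3,:3]@np.array([(u-m["cx"])/m["fx"],(v-m["cy"])/m["fy"],1.]);o=T[:3,3]
    return (o+d*(z-o[2])/d[2])[:2].round(1)
def cloud(c,d):
    m=arm.camera_model(c);T=m["cam_to_world"]
    v,u=np.mgrid[:420,:560]
    P=np.stack([(u-m["cx"])/m["fx"]*d,(v-m["cy"])/m["fy"]*d,d],-1)
    return P@T[:3,:3].T+T[:3,3]
E
python3 - <<'E'
from h import *
S=lambda x,y,z: ray("scene",x/2.2+120,y/2.2+100,z)
I=lambda x,y,z: ray("side",x/1.9+70,y/1.9+80,z)
print("riser scene",[S(*p,66) for p in [(477,66),(495,372),(742,374),(680,68)]])
print("riser side FL,FR,BR",[I(*p,66) for p in [(78,240),(474,130),(385,32),(37,113)]], I(93,292,0))
print("tin",S(523,173,30),S(521,197,0),I(213,197,30),I(214,224,0))
print("eraser",S(541,277,14),I(328,174,14))
print("tips",S(397,213,27),S(405,283,27),I(400,240,27),I(319,272,27))
print("xpiece",[S(*p,34) for p in [(181,230),(206,230),(208,292),(180,292)]],[I(*p,34) for p in [(448,410),(529,378),(545,394)]])
print("grip top",[S(*p,48) for p in [(48,266),(176,255),(178,272),(53,282)]],[I(*p,48) for p in [(513,400),(543,388),(648,515),(625,530)]])
for c in ["scene","side"]:
    d=np.load(f"pics/{c}0_d.npy");p=cv2.imread(f"pics/{c}0.png").astype(int);P=cloud(c,d)
    m=(P[...,2]>9)&(P[...,2]<60)&(abs(p[...,0]-p[...,2])<45)&(d>0)
    x0,y0,w,h=[141,194,166,46] if c=="scene" else [233,201,181,179]
    r=np.zeros_like(m);r[y0-3:y0+h+3,x0-3:x0+w+3]=1;m&=r
    Q=P[m];print(c,m.sum(),Q.mean(0).round(1),Q.min(0),Q.max(0))
    t=m&(P[...,2]>38);Q=P[t]; print("top",len(Q),cv2.minAreaRect(Q[:,:2].astype(np.float32)),Q[:,2].max())
    g=m&(P[...,2]>38)&(p.sum(-1)>250);Q=P[g];print("topgrey",cv2.minAreaRect(Q[:,:2].astype(np.float32)))
    tr=d[180:195,355:362] if c=="scene" else d[188:200,180:187]; print("tin depth z",(P[185,357] if c=="scene" else P[192,183]))
E
```

```text
riser scene [array([301.1,  67.5]), array([698.7,  28. ]), array([715.5, 246. ]), array([318.9, 294.9])]
riser side FL,FR,BR [array([298.9,  63.8]), array([686.2,  25.3]), array([708.9, 240.6]), array([319.9, 280.7])] [298.8  67.3]
tin [432.9 102.3] [441.  102.6] [435.8 103.7] [431.2 100.3]
eraser [560.2 101.4] [558.   97.9]
tips [477.4 -37.6] [568.  -37.9] [561.5 -40.9] [477.4 -41.1]
xpiece [array([ 491.4, -259.9]), array([ 493.1, -234.5]), array([ 571.2, -230.8]), array([ 569.4, -257.9])] [array([ 489. , -233.9]), array([ 560.6, -239.6]), array([ 561.6, -258.7])]
grip top [array([ 539.8, -384.7]), array([ 534.4, -261.3]), array([ 555.5, -258.5]), array([ 559.6, -377.6])] [array([ 529.3, -259.7]), array([ 555.6, -261.8]), array([ 549.4, -384.7]), array([ 528.8, -385.6])]
scene 2471 [ 533.6 -247.6   30. ] [ 472.29319779 -385.96153034    9.06362631] [568.19533202 -36.8621313   51.79049496]
top 697 ((528.3869018554688, -323.9287109375), (51.84023666381836, 124.28486633300781), 1.264469027519226) 51.790494955979966
topgrey ((529.1192626953125, -323.86187744140625), (50.00265121459961, 124.3501968383789), 0.9868741631507874)
tin depth z [482.84311756  87.7507922   64.639716  ]
side 5612 [ 521.6 -264.    31.7] [ 468.82631744 -386.79907915    9.0210215 ] [567.8633032  -35.22789572  50.46389411]
top 1874 ((524.8624267578125, -324.4840087890625), (52.69285202026367, 125.11309814453125), 1.9158464670181274) 50.46389410582219
topgrey ((529.451416015625, -323.8558349609375), (43.47801208496094, 124.1642837524414), 1.9158464670181274)
tin depth z [429.0845061   84.09948284  26.84404553]
```

Emit:
send_rows --targets '[{"gripper": -1,"x": 2.59,"y": 3.05,"az": 6.64},{"gripper": -1,"x": 2.92,"y": 2.73,"az": 6.64},{"gripper": -1,"x": 3.22,"y": 2.37,"az": 6.64},{"gripper": -1,"x": 3.48,"y": 1.98,"az": 6.64},{"gripper": -1,"x": 3.68,"y": 1.56,"az": 6.64}]'

```text
$.targets[0]: bad value
```

Emit:
send_rows --targets '[{"gripper": -1,"x": 3.84,"y": 1.13,"az": 6.64},{"gripper": -1,"x": 3.94,"y": 0.68,"az": 6.64},{"gripper": -1,"x": 4.0,"y": 0.22,"az": 6.64},{"gripper": -1,"x": 4.0,"y": -0.24,"az": 6.64},{"gripper": -1,"x": 3.94,"y": -0.71,"az": 6.64}]'

```text
$.targets[0]: bad value
```

Emit:
send_rows --targets '[{"gripper": -1,"x": 3.83,"y": -1.16},{"gripper": -1,"x": 3.83,"y": -1.16},{"gripper": -1,"x": 3.83,"y": -1.16},{"gripper": -1,"x": 3.83,"y": -1.16},{"gripper": -1,"x": 3.83,"y": -1.16}]'

```text
$.targets[0]: bad value
```

Emit:
send_rows --targets '[{"gripper": -1,"x": 3.83,"y": -1.16},{"gripper": -1,"x": 3.83,"y": -1.16},{"gripper": -1,"x": 3.83,"y": -1.16},{"gripper": -1,"x": 3.83,"y": -1.16},{"gripper": -1,"x": 3.83,"y": -1.16}]'

```text
$.targets[0]: bad value
```

Emit:
send_rows --targets '[{"gripper": -1,"x": 2.59,"y": 3.05,"z": 0,"ax": 0,"ay": 0,"az": 6.64},{"gripper": -1,"x": 2.92,"y": 2.73,"z": 0,"ax": 0,"ay": 0,"az": 6.64},{"gripper": -1,"x": 3.22,"y": 2.37,"z": 0,"ax": 0,"ay": 0,"az": 6.64},{"gripper": -1,"x": 3.48,"y": 1.98,"z": 0,"ax": 0,"ay": 0,"az": 6.64},{"gripper": -1,"x": 3.68,"y": 1.56,"z": 0,"ax": 0,"ay": 0,"az": 6.64}]'

```text
clock: 1.02
position: [299.2, 386.5, 231.4]
ee_rot: [0.884, -0.468, 0.0, -0.0]
contact_force: [0.5, -0.3, -0.1]
gripper_width: 85.6
grasp_force: 0.0
```

Emit:
send_rows --targets '[{"gripper": -1,"x": 3.84,"y": 1.13,"z": 0,"ax": 0,"ay": 0,"az": 6.64},{"gripper": -1,"x": 3.94,"y": 0.68,"z": 0,"ax": 0,"ay": 0,"az": 6.64},{"gripper": -1,"x": 4.0,"y": 0.22,"z": 0,"ax": 0,"ay": 0,"az": 6.64},{"gripper": -1,"x": 4.0,"y": -0.24,"z": 0,"ax": 0,"ay": 0,"az": 6.64},{"gripper": -1,"x": 3.94,"y": -0.71,"z": 0,"ax": 0,"ay": 0,"az": 6.64}]'

```text
clock: 1.43
position: [361.3, 196.2, 231.8]
ee_rot: [0.714, -0.701, -0.0, -0.001]
contact_force: [1.7, 1.3, 0.1]
gripper_width: 85.3
grasp_force: 0.0
```

Emit:
send_rows --targets '[{"gripper": -1,"x": 3.83,"y": -1.16,"z": 0,"ax": 0,"ay": 0,"az": 0},{"gripper": -1,"x": 3.83,"y": -1.16,"z": 0,"ax": 0,"ay": 0,"az": 0},{"gripper": -1,"x": 3.83,"y": -1.16,"z": 0,"ax": 0,"ay": 0,"az": 0},{"gripper": -1,"x": 3.83,"y": -1.16,"z": 0,"ax": 0,"ay": 0,"az": 0},{"gripper": -1,"x": 3.83,"y": -1.16,"z": 0,"ax": 0,"ay": 0,"az": 0}]'

```text
clock: 1.85
position: [423.9, 6.0, 231.9]
ee_rot: [0.715, -0.699, 0.0, -0.001]
contact_force: [1.7, 0.1, 1.0]
gripper_width: 85.7
grasp_force: 0.0
```

Emit:
send_rows --targets '[{"gripper": -1,"x": 3.83,"y": -1.16,"z": 0,"ax": 0,"ay": 0,"az": 0},{"gripper": -1,"x": 3.83,"y": -1.16,"z": 0,"ax": 0,"ay": 0,"az": 0},{"gripper": -1,"x": 3.83,"y": -1.16,"z": 0,"ax": 0,"ay": 0,"az": 0},{"gripper": -1,"x": 3.83,"y": -1.16,"z": 0,"ax": 0,"ay": 0,"az": 0},{"gripper": -1,"x": 3.83,"y": -1.16,"z": 0,"ax": 0,"ay": 0,"az": 0}]'

```text
clock: 2.27
position: [486.3, -184.4, 231.6]
ee_rot: [0.715, -0.699, 0.0, -0.0]
contact_force: [1.5, 1.0, 0.9]
gripper_width: 85.4
grasp_force: 0.0
```

Emit:
send_rows --targets '[{"gripper": -1,"x": 3.08,"y": -0.93,"z": 2,"ax": 0,"ay": 0,"az": 0},{"gripper": -1,"x": 3.08,"y": -0.93,"z": 2,"ax": 0,"ay": 0,"az": 0},{"gripper": -1,"x": 3.08,"y": -0.94,"z": 2,"ax": 0,"ay": 0,"az": 0},{"gripper": -1,"x": 3.08,"y": -0.94,"z": 2,"ax": 0,"ay": 0,"az": 0},{"gripper": -1,"x": 0,"y": 0,"z": 0,"ax": 0,"ay": 0,"az": 0}]'

```text
clock: 2.68
position: [525.1, -308.0, 145.5]
ee_rot: [0.713, -0.701, -0.003, 0.002]
contact_force: [0.3, -0.1, -0.0]
gripper_width: 85.5
grasp_force: 0.0
```

Run:
```python
from h import *
s=arm.read_state();print(s["position"],s["ee_rot"],s["clock"])
m=arm.camera_model("wrist");p,d=arm.get_image("wrist");cv2.imwrite("pics/w1.png",cv2.cvtColor(p,cv2.COLOR_RGB2BGR))
P=cloud("wrist",d);g=(P[...,2]>30)&(P[...,2]<56)&(d>0)&(P[...,1]<-262)&(P[...,1]>-400)&(abs(P[...,0]-527)<45)&(abs(p[...,0].astype(int)-p[...,2])<45)
Q=P[g];print(len(Q),Q.min(0),Q.max(0))
Q=Q[Q[:,2]>42];print(cv2.minAreaRect(Q[:,:2].astype(np.float32)))
```

```text
[ 525.14047963 -308.00310779  145.50595148] [ 0.71348695 -0.70065761 -0.00346852  0.00180722] 2.6833
5283 [ 499.61871165 -384.03503456   30.02169433] [ 553.1123921  -262.01447261   52.44221293]
((526.4179077148438, -323.1808776855469), (51.57272720336914, 122.07469940185547), 1.2580366134643555)
```

View pics/w1.png

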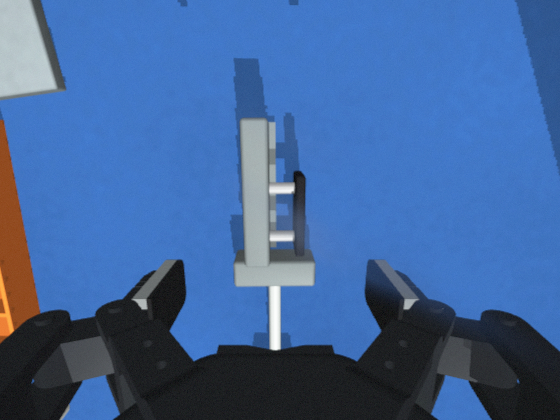

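The wrist view shows the grip centred between the open fingers: grey grip at column 255, trigger plate at 300, both parallel to the fingers' closing direction as planned. I'll descend now.

Emit:
send_rows --targets '[{"gripper": -1,"x": -0.1,"y": -0.1,"z": 3.5,"ax": 0,"ay": 0,"az": 0},{"gripper": -1,"x": 0,"y": 0,"z": 3.5,"ax": 0,"ay": 0,"az": 0},{"gripper": -1,"x": 0,"y": 0,"z": 3.5,"ax": 0,"ay": 0,"az": 0},{"gripper": -1,"x": 0,"y": 0,"z": 2.5,"ax": 0,"ay": 0,"az": 0},{"gripper": -1,"x": 0,"y": 0,"z": 0,"ax": 0,"ay": 0,"az": 0}]'

```text
clock: 3.15
position: [523.8, -301.4, 16.9]
ee_rot: [0.715, -0.699, -0.005, 0.002]
contact_force: [-0.8, 0.3, 0.3]
gripper_width: 85.9
grasp_force: 0.0
```

Emit:
send_rows --targets '[{"gripper": -1,"x": 0,"y": 0,"z": 0.3,"ax": 0,"ay": 0,"az": 0},{"gripper": -1,"x": 0,"y": 0,"z": 0,"ax": 0,"ay": 0,"az": 0}]'

```text
clock: 3.32
position: [528.7, -303.5, 20.2]
ee_rot: [0.716, -0.698, 0.002, -0.001]
contact_force: [-0.0, -0.6, 0.2]
gripper_width: 85.3
grasp_force: 0.0
```

Emit:
send_rows --targets '[{"gripper": -1,"x": 0.3,"y": 0.1,"z": 0.9,"ax": 0,"ay": 0,"az": 0},{"gripper": -0.5,"x": 0,"y": 0,"z": 0,"ax": 0,"ay": 0,"az": 0},{"gripper": -0.15,"x": 0,"y": 0,"z": 0,"ax": 0,"ay": 0,"az": 0},{"gripper": -0.15,"x": 0,"y": 0,"z": 0,"ax": 0,"ay": 0,"az": 0},{"gripper": -0.15,"x": 0,"y": 0,"z": 0,"ax": 0,"ay": 0,"az": 0}]'

```text
clock: 3.73
position: [527.1, -306.8, 10.4]
ee_rot: [0.715, -0.699, 0.001, -0.0]
contact_force: [0.2, -0.5, 2.8]
gripper_width: 49.1
grasp_force: 3.6
```

Emit:
send_rows --targets '[{"gripper": -0.09,"x": 0,"y": 0,"z": 0,"ax": 0,"ay": 0,"az": 0},{"gripper": -0.09,"x": -0.2,"y": 0.4,"z": 0,"ax": 0,"ay": 0,"az": 0},{"gripper": -0.09,"x": -0.4,"y": 0.9,"z": 0,"ax": 0,"ay": 0,"az": 0},{"gripper": -0.09,"x": -0.5,"y": 1.1,"z": 0,"ax": 0,"ay": 0,"az": 0},{"gripper": -0.09,"x": -0.5,"y": 1.1,"z": 0,"ax": 0,"ay": 0,"az": 0}]'

```text
clock: 4.15
position: [493.5, -292.3, 10.8]
ee_rot: [0.716, -0.698, 0.003, -0.001]
contact_force: [3.9, -1.9, 4.0]
gripper_width: 46.6
grasp_force: 5.7
```

Emit:
send_rows --targets '[{"gripper": -0.09,"x": -0.5,"y": 1.1,"z": 0,"ax": 0,"ay": 0,"az": 0},{"gripper": -0.09,"x": -0.5,"y": 1.1,"z": 0,"ax": 0,"ay": 0,"az": 0},{"gripper": -0.09,"x": -0.5,"y": 1.1,"z": 0,"ax": 0,"ay": 0,"az": 0},{"gripper": -0.09,"x": -0.5,"y": 1.1,"z": 0,"ax": 0,"ay": 0,"az": 0},{"gripper": -0.09,"x": -0.3,"y": 0.7,"z": 0,"ax": 0,"ay": 0,"az": 0}]'

```text
clock: 4.57
position: [441.2, -270.1, 10.7]
ee_rot: [0.716, -0.698, 0.003, -0.001]
contact_force: [4.1, -2.4, 5.0]
gripper_width: 46.9
grasp_force: 6.0
```

Emit:
send_rows --targets '[{"gripper": -0.09,"x": 0,"y": 0,"z": 0,"ax": 0,"ay": 0,"az": 0},{"gripper": -0.09,"x": 0,"y": 0,"z": 0,"ax": 0,"ay": 0,"az": 0},{"gripper": -0.09,"x": 0,"y": 0,"z": 0,"ax": 0,"ay": 0,"az": 0}]'

```text
clock: 4.82
position: [439.8, -269.6, 10.2]
ee_rot: [0.716, -0.699, 0.001, -0.0]
contact_force: [2.0, -0.5, 7.1]
gripper_width: 46.7
grasp_force: 4.5
```

Run:
```python
from h import *
s=arm.read_state();print(s["position"],s["ee_rot"],s["clock"],s["gripper_width"])
ims=[]
for c,(x0,y0,w,h) in [("side",(90,100,280,210)),("scene",(150,100,320,180))]:
    p,d=arm.get_image(c);np.save(f"pics/{c}1_d.npy",d);cv2.imwrite(f"pics/{c}1.png",cv2.cvtColor(p,cv2.COLOR_RGB2BGR))
    print(arm.boxes_of(c,"tin"),arm.boxes_of(c,"reacher"))
    a=cv2.imread(f"pics/{c}1.png")[y0:y0+h,x0:x0+w];k=2.5 if c=="scene" else 2.8
    cv2.imwrite(f"pics/{c}1c.png",cv2.resize(a,None,fx=k,fy=k,interpolation=cv2.INTER_CUBIC))
```

```text
[ 439.84775452 -269.57320205   10.1697091 ] [ 7.15500821e-01 -6.98611633e-01  5.68562778e-04 -1.94460991e-04] 4.8167 46.74008586871779
[{'rect': [173.3, 185.3, 19.7, 20.1], 'score': 0.61}] [{'rect': [179.9, 206.6, 160.1, 180.4], 'score': 0.81}, {'rect': [90.8, 106.7, 160.7, 126.9], 'score': 0.29}]
[{'rect': [332.4, 125.6, 125.5, 157.8], 'score': 0.41}] [{'rect': [162.7, 171.7, 156.3, 35.0], 'score': 0.66}]
```

View pics/side1c.png

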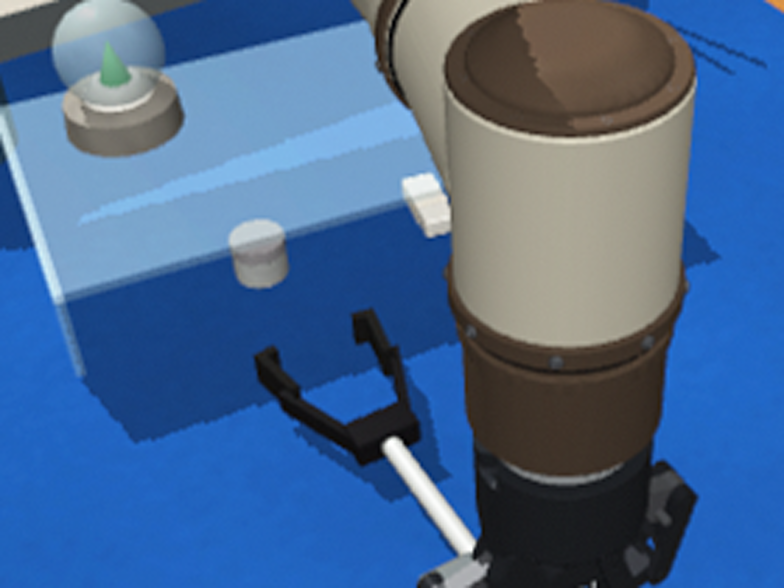

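View pics/scene1c.png

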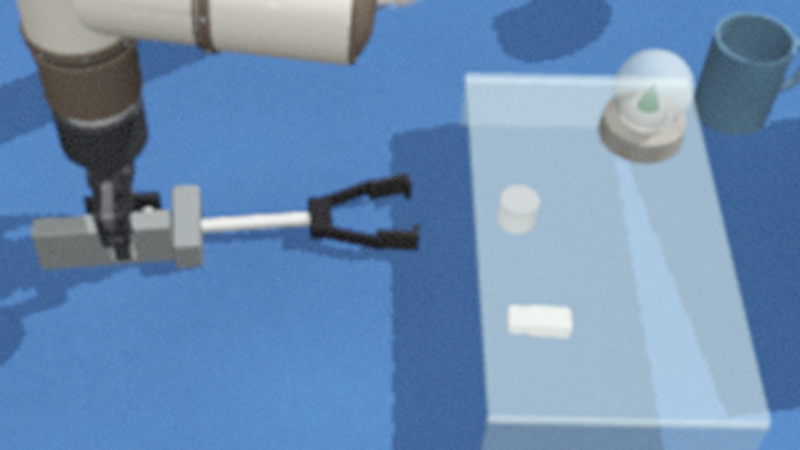

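Run:
```python
from h import *
S=lambda x,y,z: ray("scene",x/2.5+150,y/2.5+100,z)
I=lambda x,y,z: ray("side",x/2.8+90,y/2.8+100,z)
print("tips",S(408,178,27),S(417,230,27),I(265,352,27),I(363,315,27))
print("crotch front", S(331,205,27),I(385,420,27))
print("tin top",S(520,197,30),I(258,236,30),"bot",S(519,222,0),I(261,273,0))
for c in ["scene","side"]:
    P=cloud(c,np.load(f"pics/{c}1_d.npy"));p=cv2.imread(f"pics/{c}1.png")
    m=(P[...,2]>12)&(P[...,2]<34)&(p.max(-1)<70)&(P[...,1]>-120)&(P[...,1]<20)&(abs(P[...,0]-437)<70)
    Q=P[m];print(c,len(Q),Q.min(0),Q.max(0))
    for y in range(-110,10,15):
        q=Q[(abs(Q[:,1]-y)<7.5)]
        if len(q): print(y,q[:,0].min().round(1),q[:,0].max().round(1))
    # shaft
    m=(P[...,2]>8)&(P[...,2]<45)&(p.min(-1)>130)&(P[...,1]>-190)&(P[...,1]<-90)&(abs(P[...,0]-437)<30);Q=P[m]
    if len(Q)>10: print("shaft",np.polyfit(Q[:,1],Q[:,0],1),np.polyval(np.polyfit(Q[:,1],Q[:,0],1),[-269.6,-19.6]),Q[:,2].mean())
    m=(P[...,2]>2)&(P[...,2]<34)&(p.min(-1)>130)&(abs(P[...,1]-102)<30)&(abs(P[...,0]-434)<30);Q=P[m]
    if len(Q): print("tin pts",len(Q),Q.min(0),Q.max(0),np.median(Q,0))
```

```text
tips [3.994e+02 3.000e-01] [465.4   1.5] [397.2  -0.7] [462.4  -0.8]
crotch front [429.3 -75.8] [434.5 -88.4]
tin top [433.5 102.8] [435.2 102. ] bot [438.7 104.9] [432.6 100.8]
scene 361 [394.45189125 -95.76235122  12.10569122] [4.71343330e+02 2.91994425e-02 2.80963712e+01]
-95 417.7 455.6
-80 410.3 456.9
-65 405.8 462.5
-50 400.9 467.3
-35 397.1 470.1
-20 397.5 469.4
-5 394.5 471.3
shaft [-2.30391553e-02  4.32982914e+02] [439.19426989 433.43448108] 18.691693471446214
side 859 [389.71809093 -99.57568333  12.00581783] [468.7285201    3.94477298  29.1390376 ]
-95 412.2 451.4
-80 406.6 454.6
-65 400.2 459.4
-50 394.5 465.2
-35 391.4 468.7
-20 392.3 467.2
-5 389.7 468.7
shaft [-2.31463349e-02  4.28995624e+02] [435.23587568 429.44929195] 20.070716451415255
tin pts 99 [417.41212148  82.583527     2.21692797] [441.45843364  97.51390402  32.23310124] [426.65483156  87.96216849  13.95743784]
```

Tips are at about x 397–465, y 0, and the tin at about (434, 102). The jaws are lined up within 5 mm, so I'll slide in with a small +x correction.

Emit:
send_rows --targets '[{"gripper": -0.09,"x": -0.4,"y": -0.1,"z": 0,"ax": 0,"ay": 0,"az": 0},{"gripper": -0.09,"x": -0.9,"y": -0.1,"z": 0,"ax": 0,"ay": 0,"az": 0},{"gripper": -0.09,"x": -1.0,"y": -0.1,"z": 0,"ax": 0,"ay": 0,"az": 0},{"gripper": -0.09,"x": -1.0,"y": -0.1,"z": 0,"ax": 0,"ay": 0,"az": 0},{"gripper": -0.09,"x": -1.0,"y": -0.1,"z": 0,"ax": 0,"ay": 0,"az": 0}]'

```text
clock: 5.53
position: [442.9, -225.5, 9.2]
ee_rot: [0.715, -0.699, -0.0, 0.0]
contact_force: [1.3, -3.6, 2.7]
gripper_width: 46.5
grasp_force: 3.7
```

Emit:
send_rows --targets '[{"gripper": -0.09,"x": -1.0,"y": 0,"z": 0,"ax": 0,"ay": 0,"az": 0},{"gripper": -0.09,"x": -1.0,"y": 0,"z": 0,"ax": 0,"ay": 0,"az": 0},{"gripper": -0.09,"x": -0.5,"y": 0,"z": 0,"ax": 0,"ay": 0,"az": 0},{"gripper": -0.09,"x": 0,"y": 0,"z": 0,"ax": 0,"ay": 0,"az": 0}]'

```text
clock: 5.87
position: [442.4, -199.6, 9.1]
ee_rot: [0.716, -0.698, -0.001, 0.0]
contact_force: [0.2, 3.9, 3.4]
gripper_width: 46.5
grasp_force: 3.9
```

Run:
```python
from h import *
s=arm.read_state();print(s["position"],s["ee_rot"],s["clock"],s["gripper_width"])
a=[]
for c,(x0,y0) in [("side",(130,140)),("scene",(260,140))]:
    p,d=arm.get_image(c)
    a.append(cv2.resize(cv2.cvtColor(p,cv2.COLOR_RGB2BGR)[y0:y0+110,x0:x0+130],None,fx=3,fy=3,interpolation=cv2.INTER_CUBIC))
cv2.imwrite("pics/c2.png",np.hstack(a))
```

```text
[ 442.38057172 -199.59317086    9.14036665] [ 7.15665067e-01 -6.98443246e-01 -7.36496009e-04  4.45652362e-05] 5.8667 46.50306019269044
```

View pics/c2.png

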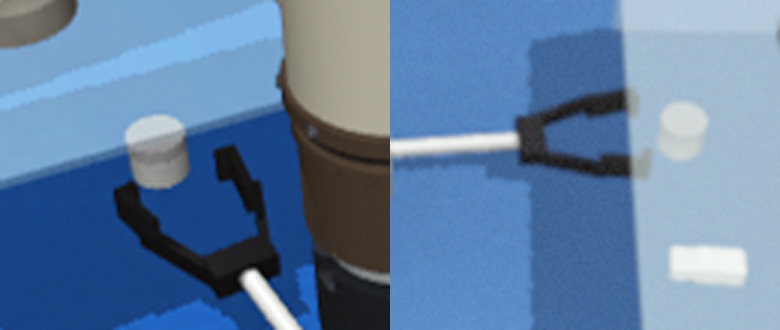

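Both views show the jaw tips just short of the tin, with the tin centred on the shaft line to within about 2 mm. Next I'll advance the last 50 mm and squeeze.

Emit:
send_rows --targets '[{"gripper": -0.09,"x": -0.5,"y": 0,"z": 0,"ax": 0,"ay": 0,"az": 0},{"gripper": -0.09,"x": -1.0,"y": 0,"z": 0,"ax": 0,"ay": 0,"az": 0},{"gripper": -0.09,"x": -1.0,"y": 0,"z": 0,"ax": 0,"ay": 0,"az": 0},{"gripper": -0.09,"x": -1.0,"y": 0,"z": 0,"ax": 0,"ay": 0,"az": 0},{"gripper": -0.09,"x": -1.0,"y": 0,"z": 0,"ax": 0,"ay": 0,"az": 0}]'

```text
clock: 6.38
position: [441.4, -155.5, 9.1]
ee_rot: [0.715, -0.699, -0.0, 0.0]
contact_force: [-0.2, -0.9, 0.9]
gripper_width: 46.7
grasp_force: 3.8
```

Emit:
send_rows --targets '[{"gripper": -0.09,"x": -0.6,"y": 0,"z": 0,"ax": 0,"ay": 0,"az": 0},{"gripper": -0.09,"x": 0,"y": 0,"z": 0,"ax": 0,"ay": 0,"az": 0},{"gripper": -0.0,"x": 0,"y": 0,"z": 0,"ax": 0,"ay": 0,"az": 0},{"gripper": 0.06,"x": 0,"y": 0,"z": 0,"ax": 0,"ay": 0,"az": 0},{"gripper": 0.1,"x": 0,"y": 0,"z": 0,"ax": 0,"ay": 0,"az": 0}]'

```text
clock: 6.8
position: [444.3, -150.2, 10.2]
ee_rot: [0.715, -0.699, 0.002, -0.002]
contact_force: [3.3, 3.7, 5.0]
gripper_width: 38.5
grasp_force: 7.3
```

Emit:
send_rows --targets '[{"gripper": 0.13,"x": 0,"y": 0,"z": 0,"ax": 0,"ay": 0,"az": 0},{"gripper": 0.13,"x": 0,"y": 0,"z": 0,"ax": 0,"ay": 0,"az": 0},{"gripper": 0.13,"x": 0,"y": 0,"z": 0,"ax": 0,"ay": 0,"az": 0}]'

```text
clock: 7.05
position: [444.5, -150.5, 10.4]
ee_rot: [0.715, -0.699, 0.002, -0.002]
contact_force: [3.7, 4.0, 6.3]
gripper_width: 37.8
grasp_force: 16.2
```

Emit:
send_rows --targets '[{"gripper": 0.15,"x": 0,"y": 0,"z": 0,"ax": 0,"ay": 0,"az": 0},{"gripper": 0.16,"x": 0,"y": 0,"z": 0,"ax": 0,"ay": 0,"az": 0},{"gripper": 0.16,"x": 0,"y": 0,"z": 0,"ax": 0,"ay": 0,"az": 0},{"gripper": 0.16,"x": 0,"y": 0,"z": 0,"ax": 0,"ay": 0,"az": 0}]'

```text
clock: 7.38
position: [444.8, -150.5, 10.7]
ee_rot: [0.715, -0.699, 0.002, -0.002]
contact_force: [2.7, 4.2, 8.6]
gripper_width: 36.6
grasp_force: 36.4
```

Run:
```python
from h import *
s=arm.read_state();print(s["position"],s["ee_rot"],s["clock"],s["gripper_width"],s["grasp_force"])
a=[]
for c,(x0,y0) in [("side",(130,130)),("scene",(290,130))]:
    p,d=arm.get_image(c)
    a.append(cv2.resize(cv2.cvtColor(p,cv2.COLOR_RGB2BGR)[y0:y0+110,x0:x0+130],None,fx=3,fy=3,interpolation=cv2.INTER_CUBIC))
cv2.imwrite("pics/c3.png",np.hstack(a))
```

```text
[ 444.7828036  -150.46004084   10.67863   ] [ 0.71529728 -0.6988133   0.00227572 -0.00214347] 7.3833 36.590718449022084 36.3621711730957
```

View pics/c3.png

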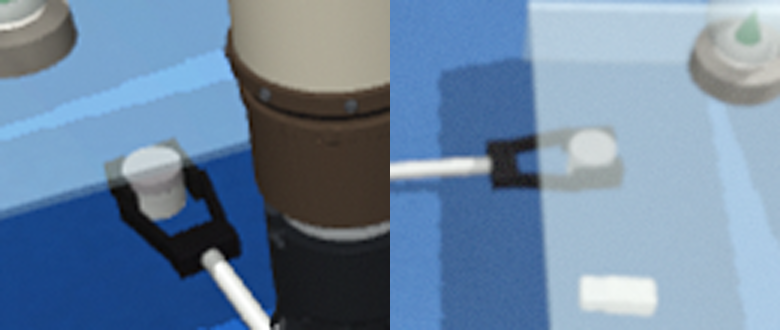

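The tin sits between the jaws, gripped under the riser with the hooked tips just past it, and the eraser hasn't moved. Time to draw it out 120 mm.

Emit:
send_rows --targets '[{"gripper": 0.16,"x": 0.3,"y": 0,"z": 0,"ax": 0,"ay": 0,"az": 0},{"gripper": 0.16,"x": 0.7,"y": 0,"z": 0,"ax": 0,"ay": 0,"az": 0},{"gripper": 0.16,"x": 1.0,"y": 0,"z": 0,"ax": 0,"ay": 0,"az": 0},{"gripper": 0.16,"x": 1.0,"y": 0,"z": 0,"ax": 0,"ay": 0,"az": 0},{"gripper": 0.16,"x": 1.0,"y": 0,"z": 0,"ax": 0,"ay": 0,"az": 0}]'

```text
clock: 7.9
position: [443.2, -190.0, 10.5]
ee_rot: [0.715, -0.699, 0.0, -0.001]
contact_force: [0.1, 11.0, 14.0]
gripper_width: 36.8
grasp_force: 35.5
```

Emit:
send_rows --targets '[{"gripper": 0.16,"x": 1.0,"y": 0,"z": 0,"ax": 0,"ay": 0,"az": 0},{"gripper": 0.16,"x": 1.0,"y": 0,"z": 0,"ax": 0,"ay": 0,"az": 0},{"gripper": 0.16,"x": 1.0,"y": 0,"z": 0,"ax": 0,"ay": 0,"az": 0},{"gripper": 0.16,"x": 1.0,"y": 0,"z": 0,"ax": 0,"ay": 0,"az": 0},{"gripper": 0.16,"x": 1.0,"y": 0,"z": 0,"ax": 0,"ay": 0,"az": 0}]'

```text
clock: 8.32
position: [443.8, -239.9, 10.6]
ee_rot: [0.715, -0.699, -0.0, -0.0]
contact_force: [0.2, 11.9, 14.2]
gripper_width: 36.4
grasp_force: 35.2
```

Emit:
send_rows --targets '[{"gripper": 0.16,"x": 1.0,"y": 0,"z": 0,"ax": 0,"ay": 0,"az": 0},{"gripper": 0.16,"x": 1.0,"y": 0,"z": 0,"ax": 0,"ay": 0,"az": 0},{"gripper": 0.16,"x": 0.6,"y": 0,"z": 0,"ax": 0,"ay": 0,"az": 0},{"gripper": 0.16,"x": 0.3,"y": 0,"z": 0,"ax": 0,"ay": 0,"az": 0},{"gripper": 0.16,"x": 0,"y": 0,"z": 0,"ax": 0,"ay": 0,"az": 0}]'

```text
clock: 8.73
position: [444.2, -269.4, 10.5]
ee_rot: [0.715, -0.699, -0.0, -0.0]
contact_force: [-0.6, 5.0, 12.5]
gripper_width: 36.4
grasp_force: 35.1
```

Run:
```python
from h import *
s=arm.read_state();print(s["position"],s["ee_rot"],s["clock"],s["gripper_width"],s["grasp_force"])
a=[]
for c,(x0,y0) in [("side",(130,130)),("scene",(260,130))]:
    p,d=arm.get_image(c)
    a.append(cv2.resize(cv2.cvtColor(p,cv2.COLOR_RGB2BGR)[y0:y0+130,x0:x0+130],None,fx=3,fy=3,interpolation=cv2.INTER_CUBIC))
cv2.imwrite("pics/c4.png",np.hstack(a))
```

```text
[ 444.24586828 -269.40175203   10.54115942] [ 7.14758196e-01 -6.99371578e-01 -3.04423788e-04 -1.52331351e-04] 8.7333 36.42861706195426 35.078827142715454
```

View pics/c4.png

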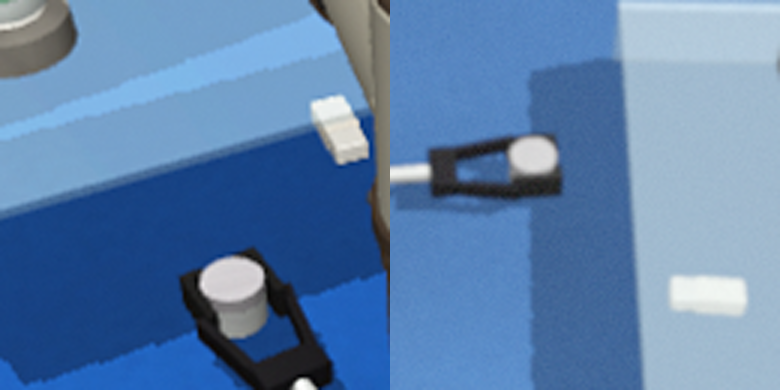

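The tin is out in the jaws, about 70 mm in front of the riser and standing, with the eraser untouched. I'll release slowly and lift away.

Emit:
send_rows --targets '[{"gripper": 0.08,"x": 0,"y": 0,"z": 0,"ax": 0,"ay": 0,"az": 0},{"gripper": 0.0,"x": 0,"y": 0,"z": 0,"ax": 0,"ay": 0,"az": 0},{"gripper": -0.1,"x": 0,"y": 0,"z": 0,"ax": 0,"ay": 0,"az": 0},{"gripper": -0.2,"x": 0,"y": 0,"z": 0,"ax": 0,"ay": 0,"az": 0},{"gripper": -0.3,"x": 0,"y": 0,"z": 0,"ax": 0,"ay": 0,"az": 0}]'

```text
clock: 9.25
position: [443.7, -269.5, 8.6]
ee_rot: [0.715, -0.699, -0.001, 0.0]
contact_force: [-0.5, 0.5, 0.9]
gripper_width: 55.6
grasp_force: 0.0
```

Emit:
send_rows --targets '[{"gripper": -0.7,"x": 0,"y": 0,"z": 0,"ax": 0,"ay": 0,"az": 0},{"gripper": -1,"x": 0,"y": 0,"z": 0,"ax": 0,"ay": 0,"az": 0},{"gripper": -1,"x": 0,"y": 0,"z": 0,"ax": 0,"ay": 0,"az": 0},{"gripper": -1,"x": 0,"y": 0,"z": 0,"ax": 0,"ay": 0,"az": 0}]'

```text
clock: 9.58
position: [444.6, -269.4, 9.3]
ee_rot: [0.715, -0.699, 0.0, -0.0]
contact_force: [0.8, 0.1, 0.5]
gripper_width: 85.5
grasp_force: 0.0
```

Emit:
send_rows --targets '[{"gripper": -1,"x": 0,"y": 0,"z": -1,"ax": 0,"ay": 0,"az": 0},{"gripper": -1,"x": 0,"y": 0,"z": -2,"ax": 0,"ay": 0,"az": 0},{"gripper": -1,"x": 0,"y": 0,"z": -4,"ax": 0,"ay": 0,"az": 0},{"gripper": -1,"x": 0,"y": 0,"z": -4,"ax": 0,"ay": 0,"az": 0},{"gripper": -1,"x": 0,"y": 0,"z": -4,"ax": 0,"ay": 0,"az": 0}]'

```text
clock: 10.0
position: [444.0, -269.3, 161.7]
ee_rot: [0.715, -0.699, -0.0, 0.0]
contact_force: [1.6, -0.9, 0.3]
gripper_width: 85.4
grasp_force: 0.0
```

Emit:
send_rows --targets '[{"gripper": -1,"x": 0,"y": 0,"z": 0,"ax": 0,"ay": 0,"az": 0},{"gripper": -1,"x": 0,"y": 0,"z": 0,"ax": 0,"ay": 0,"az": 0},{"gripper": -1,"x": 0,"y": 0,"z": 0,"ax": 0,"ay": 0,"az": 0}]'

```text
clock: 10.25
position: [444.0, -269.1, 159.7]
ee_rot: [0.715, -0.699, 0.0, -0.0]
contact_force: [0.2, -0.6, -0.3]
gripper_width: 85.6
grasp_force: 0.0
```

Run:
```python
from h import *
s=arm.read_state();print(s["position"],s["clock"],s["gripper_width"],s["grasp_force"])
a=[]
for c,(x0,y0) in [("side",(130,140)),("scene",(140,120))]:
    p,d=arm.get_image(c)
    a.append(cv2.resize(cv2.cvtColor(p,cv2.COLOR_RGB2BGR)[y0:y0+240,x0:x0+260],None,fx=1.5,fy=1.5,interpolation=cv2.INTER_CUBIC))
cv2.imwrite("pics/c5.png",np.hstack(a))
```

```text
[ 444.00554552 -269.12240688  159.66158469] 10.25 85.55696386186129 0.0
```

View pics/c5.png

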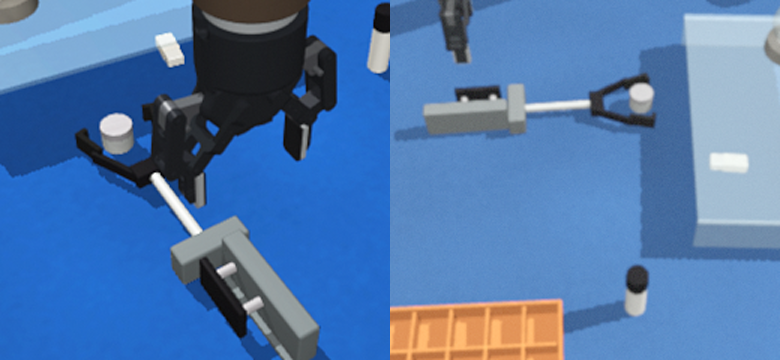

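The tin stands in the open jaws in front of the riser. The reacher lies flat with its trigger sprung out, the eraser is in place and the robot is clear of everything.

```bash
python3 -c "
from bench import arm
print(arm.job_done())"
```

```text
the job is handed in; nothing more can be done
None
```

The job is handed in (no verdict was returned): the tin stands about 70 mm in front of the riser, the reacher lies flat with its trigger released, and the eraser looks unmoved in the last pictures.

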